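# Roll-check two wooden rollers on the sprung plate and reject the oval one

## Robot

A 6-joint arm with a two-finger parallel gripper is mounted at the origin on a cart in front of the work surface, level with it; the furniture and walls round the work are solid. World frame = base frame: x ahead of the robot, y to its left, z up, the work surface at z = 0. Lengths are in m, angles in rad, forces in N, time in s.
With the tool pointing down it reaches from about 0.275 to 0.825 m from the base axis. Payload 5.2 kg.
Tool frame: the origin (TCP) lies between the finger pads; the fingertips stand 14 mm ahead of it and the grasp point (between the pads) lies 5 mm behind it (r.finger_overhang is the distance from the TCP to the fingertips, in m); x points along the fingers, y is the direction in which the jaws open and shut, and the axes are right-handed (so a half turn about x gives the same grasp; the last joint's range is limited). The gripper opens to 93 mm and grips with 3 to 60 N. Pads are 15 mm wide; open, the fingers measure 128 mm over their backs; the gripper's body (75 mm by 188 mm) begins 65 mm behind the grasp point.
Start: joints at [1.064, 0.259, 1.535, -0, 1.348, -0.203], TCP at [0.165, 0.525, 0.233] pointing down, gripper open.
Joint ranges: [-3.14, 3.14], [-0.91, 2.08], [0.19, 2.58], [-1.22, 4.36], [0.22, 2.71], [-3.12, 3.12]. Speed limits (rad/s): [2.57, 2.57, 3.14, 3.14, 3.14, 3.14].

## Interface

Orientations are given as [roll, pitch, yaw] about the fixed x, y, z axes, in that order (R = Rz(yaw) Ry(pitch) Rx(roll)).
In Python, from station import r gives the robot as it stands. The module is installed in compiled form; this text tells all that it offers.
- The arm moves only by the shell command python3 -m handwheel 'ROWS' [FORCE]. ROWS is JSON, a list of rows, each a list of 3 entries, a list of its own where there are three numbers: the turn, a rotation vector about the world's x, y, z scaled (see below), then the shift along the world's x, y, z scaled (see below), then the gripper command: -1 is shut, 1 is fully open, values between are in proportion. A call has 1 to 8 rows; each row shifts and turns the commanded pose from where the row before left it; what a row does not reach is not made up. The controller multiplies each number of a shift by 1 m and each number of a turn by pi rad. A row lasts 1/8 s, in which the tool goes at most 62.5 mm and 10.7 degrees, less where a joint would pass 70% of its speed; a pose out of reach is approached as far as the arm can. A call with a number of a shift or a turn outside -1 to 1 is refused whole. A call with a gripper value outside its range is refused whole. The fingers move at their own pace and stop on an object; FORCE is the grip in N (left out, the last holds). Time passes only in rows, so rows that do not move let the fingers close. It gives the time, the measured TCP pose, the force and the opening at its end, in the units of the state.
- r.read_state(): the state, without advancing time (a new reading comes with each control period).
- r.capture(name): name is "scene" or "side" or "wrist"; returns (picture, depth): 400x640x3 uint8, red, green, blue; 400x640 float32, m along the optical axis (not along the pixel's ray), 0 where there is no reading.
- r.camera_params(name): a dict with "mtx" (3x3 intrinsics, pixels), "extrinsics" (4x4, takes a point from camera to world coordinates). Camera axes: x right, y down, z forward; pixel columns grow to the right and rows downward; lengths in m; the calibration is good to about 2 mm. A picture is of the moment at which its call begins: read the wrist's pose just before it. camera_params takes no time and is no camera call; for the wrist camera it gives the pose at the moment of the call.
- r.hand_in(): hands the job in, once; it reports no verdict.
The state is a dict: "time_s": time; "q": joint angles; "dq": joint speeds; "joint_torque": joint torques, N m; "ee_pos": TCP position; "ee_rot": TCP orientation; "force": force on the tool from outside, world axes, zero at the start; "moment": the same for the moment, N m; "gripper_width": opening from 0.0 (shut) to 1.0 (fully open).
Only numpy, scipy, OpenCV 4.12 (cv2) and the standard library are available. Lean on these libraries where they do the work, as an engineer would, in place of code of your own. Each camera call takes 0.05 s, during which the arm holds its last target.

## Task

One of the two small wooden rollers on the sprung checking plate has dried oval. Starting with the left-hand one and then the right-hand one, press each down lightly with the closed fingers (a few newtons, never more than 15) and roll it about a quarter turn along the plate, yielding as it rises, to feel whether it runs true or lifts. Then put the one that lifts into the cream tray, leave the true one lying on the plate, and do not disturb the kiln prop and the cup behind.

Things in the scene. Friction and masses are not known exactly. Their poses are not given: they have to be found in the camera images.
- roller_a_centre (a point): Centre (on the axis, half-way up) of a wooden roller, 110 mm long plus a 10 mm stub, 9 mm thick, at each end; 60 g; long axis along its x. It lies on the plate in the left or the right lane, its top 24 to 26 mm above the plate. This frame turns with the roller; its z points up at the start. Either this one or roller_b is the oval one (see there).
- roller_b_centre (a point): The same for the other wooden roller; either may lie on the left and either may be the oval one. The true one is 26 mm in diameter and its top does not rise when it is rolled. The oval one is 24 mm thick as it lies at the start and 29 mm across the other way: its top rises by up to 5 mm in a quarter turn, and when let go it may stay so or tip flat.
- stand: Fixed dark steel stand (161 x 296 mm) carrying the checking plate; origin at the centre of its underside on the worktop, z up; its y runs along the rolling direction (left lane +y, right lane -y), its x along the rollers.
- plate_centre (a point): Centre of the top face, 45 mm above the worktop, of the aluminium plate, 155 (x) by 290 mm (y), axes as the stand's. Wooden strips 8 mm wide, 3 mm high cross it at both ends and the middle: two lanes 133 mm long in y, a roller about the middle of each. It sits on springs: stays up until about 2.5 N, then sinks level 1 mm for every 4.5 N more, to a stop at 8 mm.
- tray: Fixed cream tray, open at the top, 145 mm (its x) by 225 mm (its y), 36 mm high; inside 128 x 208 mm, floor 3 mm thick; origin at the centre of its underside. Its long side points roughly away from the robot. The rejected roller goes in here.
- prop_mid (a point): Middle of a round kiln prop (41 mm diameter, 75 mm high) standing behind the plate; a bystander.
- cup_mid (a point): Middle of a cup (59 mm diameter, 61 mm high) standing behind; a bystander.

How it is judged:
By the outcome, as a careful person would: the job done as asked, in the order asked, and still so for the second after the job is handed in, with the robot touching nothing.
It also fails if it takes over 61 s, if anything falls off the work surface, if the arm or the gripper's body presses on something with over 40 N, if the wrist force passes 120 N, or if a joint passes its speed limit or range.

## Working session

There is one attempt and no reset: what is moved stays moved. The work goes in short steps, Python scripts to look and compute and a shell command to move; the robot and the scene stay as the last step left them, time stands still between calls to the robot, and variables do not carry over. Pictures are saved under pics/ and viewed, and the job is handed in when it is done.

```bash
mkdir -p pics; cat > h.py <<'E'
import numpy as np, cv2
from station import r
def cap(n,f):
    P=r.camera_params(n); im,d=r.capture(n)
    cv2.imwrite('pics/'+f+'.png',im[:,:,::-1]); np.savez('/tmp/'+f+'.npz',im=im,d=d,K=P['mtx'],E=P['extrinsics'])
    return im,d,P
def load(f):
    z=np.load('/tmp/'+f+'.npz'); return z['im'],z['d'],{'mtx':z['K'],'extrinsics':z['E']}
def cloud(d,P):
    K=np.array(P['mtx']);E=np.array(P['extrinsics'])
    v,u=np.mgrid[:d.shape[0],:d.shape[1]]
    p=np.stack([(u-K[0,2])/K[0,0]*d,(v-K[1,2])/K[1,1]*d,d],-1)
    w=p@E[:3,:3].T+E[:3,3]; w[d<=0]=np.nan; return w
E
python3 - <<'E'
from h import *
np.set_printoptions(precision=4,suppress=True)
s=r.read_state(); print(s)
for n in ['scene','side']:
    im,d,P=cap(n,n+'0'); print(n,P)
print(r.finger_overhang)
E
```

```text
{'time_s': 0.0, 'q': array([ 1.0642,  0.2593,  1.5361, -0.    ,  1.348 , -0.2028]), 'dq': array([-0.0004, -0.0005, -0.0003, -0.0005, -0.    ,  0.0012]), 'joint_torque': array([  0.0019, -43.7293, -28.4011,   0.0719,   0.0414,  -0.0002]), 'ee_pos': array([0.1643, 0.5243, 0.2318]), 'ee_rot': array([-1.7609,  1.569 , -2.0647]), 'force': array([ 0.251 , -0.0826,  0.1736]), 'moment': array([-0.004 ,  0.0083,  0.0484]), 'gripper_width': 1.0043240135648435}
scene {'mtx': array([[421.1448,   0.    , 318.3495],
       [  0.    , 421.1448, 193.9531],
       [  0.    ,   0.    ,   1.    ]]), 'extrinsics': array([[ 0.6745, -0.5743,  0.4639,  0.2119],
       [-0.7382, -0.5302,  0.4171, -0.2716],
       [ 0.0064, -0.6238, -0.7816,  0.7351],
       [ 0.    ,  0.    ,  0.    ,  1.    ]])}
side {'mtx': array([[418.9468,   0.    , 325.839 ],
       [  0.    , 418.9468, 194.8757],
       [  0.    ,   0.    ,   1.    ]]), 'extrinsics': array([[ 0.9166, -0.2488,  0.3131,  0.2964],
       [-0.3993, -0.6115,  0.683 , -0.6005],
       [ 0.0216, -0.7511, -0.6598,  0.7279],
       [ 0.    ,  0.    ,  0.    ,  1.    ]])}
0.014
```

View pics/scene0.png

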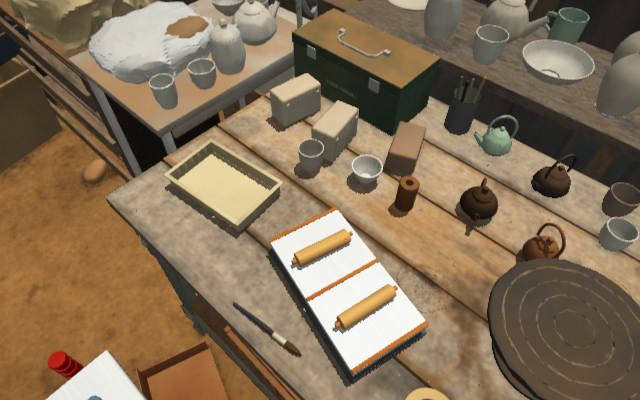

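View pics/side0.png

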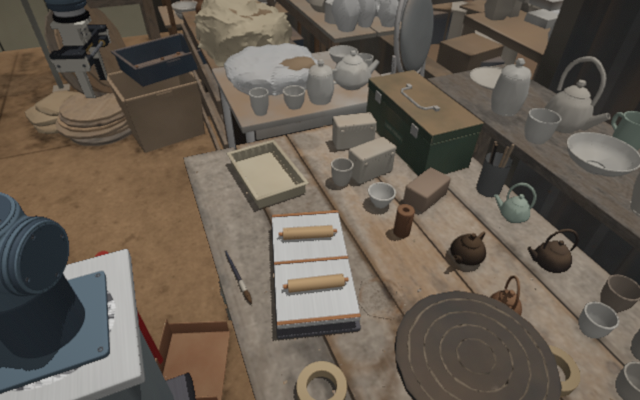

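The scene picture shows the plate around (345,290), rollers near (322,247) on the left and (366,307) on the right, the tray at (222,185), the prop at (406,193) and cups at (311,155) and (367,168). Next I'll measure.

```bash
python3 - <<'E'
from h import *
np.set_printoptions(precision=4,suppress=True)
for f in ['scene0','side0']:
    im,d,P=load(f); w=cloud(d,P)
    hsv=cv2.cvtColor(im,cv2.COLOR_RGB2HSV).astype(int)
    # plate: white, z ~ 0.045
    K,E=P['mtx'],P['extrinsics']
    m=(abs(w[...,2]-.045)<.006)&(hsv[...,1]<50)&(hsv[...,2]>140)
    n,l,st,c=cv2.connectedComponentsWithStats(m.astype(np.uint8))
    m=(abs(w[...,2]-.0465)<.006)&(w[...,0]>.2)&(w[...,0]<.75)&(abs(w[...,1])<.45)
    m=cv2.morphologyEx(m.astype(np.uint8),cv2.MORPH_CLOSE,np.ones((5,5)))
    n,l,st,c=cv2.connectedComponentsWithStats(m)
    for i in np.argsort(-st[1:,4])[:3]+1:
        q=w[(l==i)]; q=q[np.isfinite(q[:,0])]; q=q[abs(q[:,2]-.0465)<.02]
        print(f,'comp',st[i],np.median(q[:,2]),cv2.minAreaRect(q[:,:2].astype(np.float32)))
    # rollers: z>0.058 in plate area
    m=(w[...,2]>.056)&(w[...,2]<.085)&(hsv[...,1]>60)&(w[...,0]>.2)&(w[...,0]<.8)&(abs(w[...,1])<.5)
    n,l,st,c=cv2.connectedComponentsWithStats(m.astype(np.uint8))
    for i in np.argsort(-st[1:,4])[:8]+1:
        if st[i,4]<40: continue
        q=w[l==i]; a=cv2.minAreaRect(q[:,:2].astype(np.float32)); print(' r',st[i],np.percentile(q[:,2],[2,50,98]),a, q[:,:2].mean(0))
    for nm,(u,v) in dict(scene0=dict(prop=(406,183),cup=(311,147),bowl=(367,163),trayc=(222,188)),side0=dict(prop=(404,212),cup=(342,166),bowl=(381,190),trayc=(267,175)))[f].items():
        print(nm,w[v,u])
    # tray rim
    m=(w[...,2]>.03)&(w[...,2]<.045)&(w[...,1]>.15)&(w[...,1]<.7)&(w[...,0]<.75)&(w[...,0]>.1)
    n,l,st,c=cv2.connectedComponentsWithStats(m.astype(np.uint8),connectivity=8)
    for i in np.argsort(-st[1:,4])[:4]+1:
        q=w[l==i]; print(' t',st[i],cv2.minAreaRect(q[:,:2].astype(np.float32)))
E
```

```text
scene0 comp [  269   206   160   169 10982] 0.04466975300246512 ((0.5075128078460693, -0.06817552447319031), (0.2909518778324127, 0.15641655027866364), 73.8775634765625)
scene0 comp [299 141  37  22 248] 0.04715978948762889 ((0.7109692096710205, 0.19012482464313507), (0.05568559095263481, 0.07940669357776642), 87.3321762084961)
scene0 comp [397 189  18  12  76] 0.046603577706550936 ((0.7400886416435242, -0.03742291033267975), (0.014343238435685635, 0.03841467574238777), 8.396203994750977)
 r [ 334  284   64   45 1001] [0.0572 0.0679 0.0717] ((0.4897986054420471, -0.13481870293617249), (0.02401164546608925, 0.13006813824176788), 75.19975280761719) [ 0.4858 -0.1357]
 r [292 229  61  37 837] [0.0569 0.0667 0.0703] ((0.525262713432312, -0.0026790350675582886), (0.026176994666457176, 0.12868043780326843), 71.81581115722656) [ 0.5219 -0.0036]
 r [312 110  32  28 368] [0.0802 0.0839 0.085 ] ((0.7693355679512024, 0.19710972905158997), (0.07180136442184448, 0.05905871465802193), 10.840614318847656) [0.7649 0.1969]
 r [398 175  22  21 338] [0.0567 0.073  0.0761] ((0.7528455853462219, -0.035662
[... 1860 characters left out ...]
3919616714119911), 23.15468406677246) [ 0.7514 -0.0431]
prop [ 0.7473 -0.0454  0.0748]
cup [0.7142 0.2106 0.034 ]
bowl [0.7711 0.0926 0.0232]
trayc [0.5237 0.2894 0.0013]
 t [227 140  81  60 679] ((0.5197858810424805, 0.28326770663261414), (0.1455572098493576, 0.23125790059566498), 5.663954734802246)
 t [331 171  21   9  91] ((0.6936256289482117, 0.17252710461616516), (0.024579042568802834, 0.05382218211889267), 66.02843475341797)
 t [333 162  18   7  69] ((0.7110347151756287, 0.20604965090751648), (0.018779344856739044, 0.045804545283317566), 59.25912857055664)
 t [284  99  20   7  67] ((0.7124553918838501, 0.5886068344116211), (0.028463944792747498, 0.06419644504785538), 68.02227783203125)
```

```bash
python3 - <<'E'
from h import *
from scipy.spatial.transform import Rotation as R
np.set_printoptions(precision=4,suppress=True)
s=r.read_state(); M=R.from_euler('xyz',s['ee_rot']).as_matrix(); print(M)
a=np.degrees(np.arctan2(M[1,1],M[0,1])); print('tool y az',a,'need 73.9 or -106.1')
P=r.camera_params('wrist')['extrinsics'];print(P, s['ee_pos'])
for f in ['scene0','side0']:
    im,d,P=load(f); w=cloud(d,P)
    hsv=cv2.cvtColor(im,cv2.COLOR_RGB2HSV).astype(int)
    for c in [(.524,-.005),(.49,-.138)]:
        m=(w[...,2]>.05)&(w[...,2]<.08)&(np.hypot(w[...,0]-c[0],w[...,1]-c[1])<.075)
        q=w[m]; top=np.percentile(q[:,2],97); t=q[q[:,2]>top-.003]
        print(f,c,top,t.mean(0),cv2.minAreaRect(t[:,:2].astype(np.float32)))
E
```

```text
[[-0.0008  0.2992  0.9542]
 [-0.0014  0.9542 -0.2992]
 [-1.     -0.0016 -0.0003]]
tool y az 72.59310825836899 need 73.9 or -106.1
[[ 0.2992  0.9181  0.2599  0.0912]
 [ 0.9542 -0.2873 -0.0834  0.546 ]
 [-0.0019  0.273  -0.962   0.384 ]
 [ 0.      0.      0.      1.    ]] [0.1643 0.5244 0.2319]
scene0 (0.524, -0.005) 0.06984432051379648 [ 0.5246 -0.0008  0.0683] ((0.525964081287384, -0.0015130024403333664), (0.01969311200082302, 0.1086968183517456), 71.52631378173828)
scene0 (0.49, -0.138) 0.07129772601866713 [ 0.488  -0.1335  0.0698] ((0.4903680086135864, -0.1350894570350647), (0.018240686506032944, 0.10958614945411682), 74.37357330322266)
side0 (0.524, -0.005) 0.07044069613709719 [ 0.5263 -0.0042  0.0689] ((0.5269320011138916, -0.005357751622796059), (0.020119410008192062, 0.10965649783611298), 71.12176513671875)
side0 (0.49, -0.138) 0.07175613998886328 [ 0.4907 -0.1378  0.0704] ((0.49128833413124084, -0.13808438181877136), (0.016926415264606476, 0.10980290174484253), 75.22559356689453)
```

```bash
python3 -m handwheel '[[[0,0,0],[0.03,-0.053,0],-1],[[0,0,0],[0.03,-0.053,0],-1],[[0,0,0],[0.03,-0.053,0],-1],[[0,0,0],[0.03,-0.053,0],-1],[[0,0,0],[0.03,-0.053,0],-1],[[0,0,0],[0.03,-0.053,0],-1],[[0,0,0],[0.03,-0.053,0],-1],[[0,0,0],[0.03,-0.053,0],-1]]' 20
python3 -m handwheel '[[[0,0,0],[0.03,-0.053,0],-1],[[0,0,0],[0.03,-0.053,0],-1],[[0,0,0],[0.02,-0.053,0],-1],[[0,0,0],[0,0,0],-1],[[0,0,0],[0,0,0],-1]]'
python3 - <<'E'
from h import *
np.set_printoptions(precision=4,suppress=True)
im,d,P=cap('wrist','w1'); print(r.read_state())
w=cloud(d,P)
for c in [(.524,-.003),(.49,-.137)]:
    m=(w[...,2]>.05)&(w[...,2]<.08)&(np.hypot(w[...,0]-c[0],w[...,1]-c[1])<.075)
    q=w[m]; top=np.percentile(q[:,2],97); t=q[q[:,2]>top-.003]
    print(c,top,t.mean(0),cv2.minAreaRect(t[:,:2].astype(np.float32)),cv2.minAreaRect(q[:,:2].astype(np.float32)))
E
```

```text
time_s: 1.1
ee_pos: [0.405, 0.099, 0.2326]
ee_rot: [1.023, 1.57, 0.719]
force: [0.5, 0.9, -0.1]
gripper_width: 0.19
time_s: 1.72
ee_pos: [0.4839, -0.0578, 0.2321]
ee_rot: [2.851, 1.569, 2.546]
force: [-0.4, 0.7, -0.4]
gripper_width: 0.005
{'time_s': 1.775, 'q': array([-0.3475,  0.146 ,  1.6788,  0.0004,  1.3182, -1.6149]), 'dq': array([ 0.0197, -0.0093,  0.0026, -0.0015, -0.0016, -0.0017]), 'joint_torque': array([ -0.8457, -36.1506, -28.2653,  -0.0728,   0.0351,  -0.0002]), 'ee_pos': array([ 0.4838, -0.0572,  0.2323]), 'ee_rot': array([2.7983, 1.5693, 2.4949]), 'force': array([ 0.5594,  1.1973, -0.166 ]), 'moment': array([-0.0022,  0.0471, -0.001 ]), 'gripper_width': 0.005421586020565244}
(0.524, -0.003) 0.06963697031090067 [ 0.5231 -0.0032  0.0682] ((0.5259740948677063, -0.0039047710597515106), (0.020218562334775925, 0.10999756306409836), 72.36981201171875) ((0.5257941484451294, -0.003724481910467148), (0.029281027615070343, 0.12948700785636902), 72.4864273071289)
(0.49, -0.137) 0.07129363398179558 [ 0.4875 -0.136   0.0699] ((0.49003472924232483, -0.1368110179901123), (0.017681315541267395, 0.10865984857082367), 75.04865264892578) ((0.4900254011154175, -0.1367935985326767), (0.025529365986585617, 0.129566490650177), 75.2783432006836)
```

View pics/w1.png

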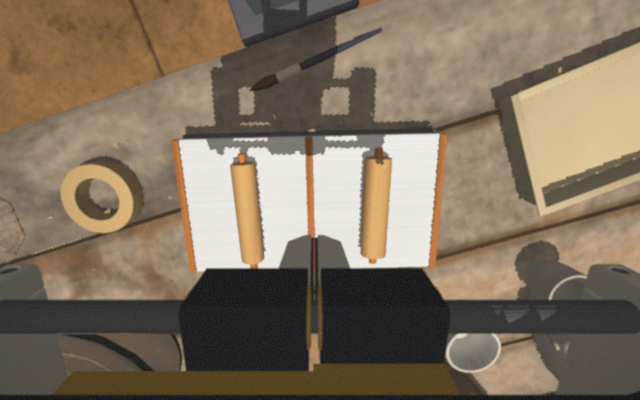

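```bash
python3 - <<'E'
from h import *
from scipy.spatial.transform import Rotation as R
np.set_printoptions(precision=1,suppress=True,linewidth=150)
im,d,P=load('w1'); w=cloud(d,P)
s=r.read_state(); M=R.from_euler('xyz',s['ee_rot']).as_matrix()
t=(w-s['ee_pos'])@M*1000
m=(abs(t[...,1])<60)&(abs(t[...,2])<30)&(t[...,0]>-50)&(t[...,0]<25)
print(m.sum(),P['mtx'][0,0])
q=t[m]
for a in range(-46,22,4):
    k=q[(q[:,0]>=a)&(q[:,0]<a+4)]
    if len(k): print(a,len(k),k[:,1].min(),k[:,1].max(),k[:,2].min(),k[:,2].max())
cv2.imwrite('pics/w1z.png',cv2.resize(im[220:300,250:380],None,fx=6,fy=6)[:,:,::-1])
E
```

```text
2176 316.3669252202072
-46 26 -3.2466337854392906 -1.2922117062848495 -8.180410095763245 -6.92732999279057
-42 31 -4.458185808167097 -0.05890770557183221 -9.671709464643495 -6.9677068925822505
-38 49 -4.564731631356793 -0.008617285699503097 -9.514956510004785 -7.026931828758229
-34 49 -4.636702018391364 0.06467837838799716 -9.572135925271077 -7.116031611236969
-30 45 -4.6908285686257125 0.12667421649078375 -9.548994695969984 -7.022175594082139
-26 228 -18.324134230629596 13.66075642735074 -10.008891280847445 -7.033966972546301
-22 306 -18.22913058916762 13.833988436550735 -9.90336224035059 8.028936280599918
-18 274 -18.066792353800626 13.49269276664446 -9.892957105709208 -0.2579942609609642
-14 226 -17.528534616177716 12.982218838698458 -9.912544214978642 -7.179498514560906
-10 214 -17.537325555372348 12.702809753022287 -9.95311152011004 -6.91764755556863
-6 187 -17.365413445707613 12.738470184648483 -9.84563850153776 -7.176382744121816
-2 178 -17.19484747292346 12.418747334527387 -9.922551803256468 -7.3129530713259125
2 164 -16.855964719573176 12.218013195206561 -9.853664908893117 -7.278381390811972
6 117 -15.005017591683618 10.336403471487396 -9.74355593929669 -7.183148821146135
10 78 -10.920566497884108 6.76693769083161 -9.78107101743282 -7.016263621045093
14 3 -4.903138319581264 4.115299758837333 -8.81920024006162 -8.448991262325007
```

View pics/w1z.png

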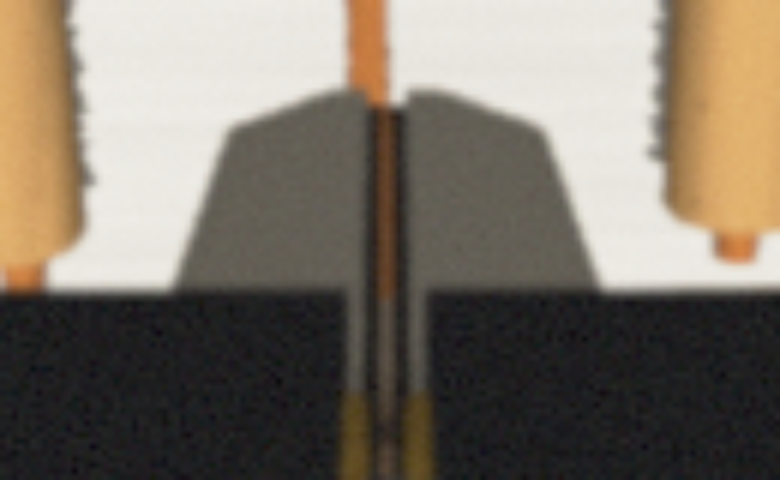

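```bash
python3 - <<'E'
from h import *
from scipy.spatial.transform import Rotation as R
np.set_printoptions(precision=1,suppress=True,linewidth=150)
im,d,P=load('w1'); w=cloud(d,P)
s=r.read_state(); M=R.from_euler('xyz',s['ee_rot']).as_matrix()
t=(w-s['ee_pos'])@M*1000
m=(abs(t[...,1])<60)&(abs(t[...,2])<30)&(t[...,0]>-50)&(t[...,0]<25)
for a,b in [(-12,-6),(-5,0),(2,12),(-18,-12)]:
  q=t[m&(t[...,1]>a)&(t[...,1]<b)&(t[...,0]>-20)]; print(a,b,len(q),np.percentile(q[:,2],[2,10,50,90,98]))
q=t[m&(t[...,1]>-4)&(t[...,1]<-.5)&(t[...,0]>-26)]; print(np.histogram(q[:,2],bins=np.arange(-11,3,1)))
im,d,P=cap('scene','s1'); 
K,E=P['mtx'],P['extrinsics']; p=np.linalg.inv(E)@np.r_[s['ee_pos'],1]; u=K@p[:3]; print(u/u[2],p)
u=(u/u[2]).astype(int)
x0=max(u[0]-60,0);y0=max(u[1]-50,0)
cv2.imwrite('pics/s1z.png',cv2.resize(im[y0:y0+90,x0:x0+120],None,fx=6,fy=6)[:,:,::-1])
E
```

```text
-12 -6 321 [-9.7 -9.6 -9.2 -8.9 -8.6]
-5 0 337 [-9.6 -9.3 -7.8 -1.7  4.7]
2 12 502 [-9.7 -9.5 -9.2 -8.8 -8.6]
-18 -12 247 [-9.7 -9.5 -9.2 -8.8 -8.4]
(array([  0,   8,  30, 194,   7,   5,   3,   4,   3,   7,   4,   4,   6]), array([-11, -10,  -9,  -8,  -7,  -6,  -5,  -4,  -3,  -2,  -1,   0,   1,   2]))
[333.5 224.3   1. ] [0.  0.  0.6 1. ]
```

View pics/s1z.png

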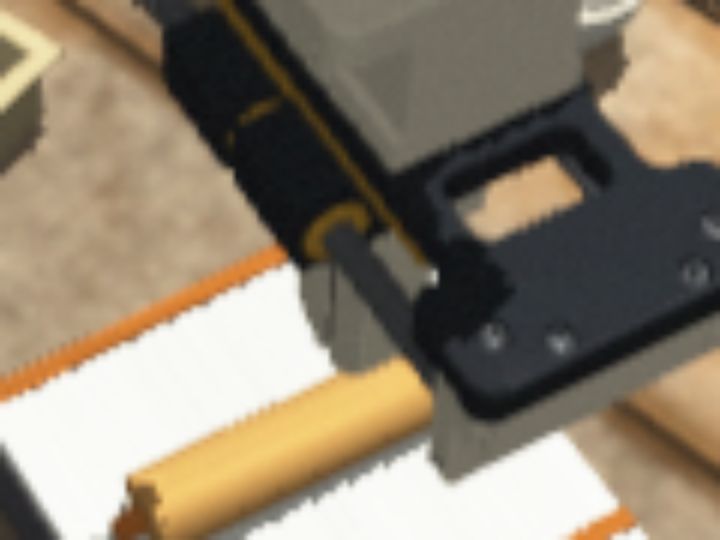

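```bash
cat > plan.py <<'E'
import numpy as np
def table(a,b,a0=-7,a1=7,N=10,v0=8.0,plate=45.0):
    # body param: support point for outward body-normal angle phi (from body 'up'), a along up, b sideways
    def sup(phi):
        h=np.hypot(a*np.cos(phi),b*np.sin(phi)); return np.array([b*b*np.sin(phi)/h,a*a*np.cos(phi)/h]) # (side,up)
    ph=np.linspace(-2*np.pi,2*np.pi,40001); P=np.array([sup(p) for p in ph]); S=np.r_[0,np.cumsum(np.hypot(*np.diff(P,axis=0).T))]
    arc=lambda p: np.interp(p,ph,S)
    out=[]
    for i in range(N+1):
        th=np.radians(90*i/N); al=np.radians(a0+(a1-a0)*i/N)
        rot=lambda q: np.array([q[0]*np.cos(th)+q[1]*np.sin(th),-q[0]*np.sin(th)+q[1]*np.cos(th)]) # roll fwd (clockwise: up->fwd)
        # world normal angle w (from up to fwd) -> body normal angle w-th
        bot=rot(sup(np.pi-th)); top=rot(sup(al-th))
        adv=abs(arc(np.pi-th)-arc(np.pi)); c=np.array([adv-bot[0],plate-bot[1]])
        C=c+top; dv=abs(arc(al-th)-arc(np.radians(a0)))
        v=v0-dv; t=np.array([np.cos(al),-np.sin(al)]); n=np.array([np.sin(al),np.cos(al)])
        T=C-v*t+14*n
        out.append([90*i/N,np.degrees(al),T[0],T[1],v,c[0],C[1]])
    return np.array(out)
if __name__=='__main__':
    np.set_printoptions(precision=2,suppress=True)
    for a,b in [(13,13),(12,14.5)]:
        o=table(a,b,v0=8.3); print(a,b); print(np.c_[o[:,:4],np.r_[0,np.diff(o[:,2])],np.r_[0,np.diff(o[:,3])],o[:,4:]])
E
python3 plan.py
```

```text
13 13
[[  0.    -7.   -11.53  83.79   0.     0.     8.3   -0.    70.9 ]
 [  9.    -5.6   -7.14  84.23   4.39   0.44   6.58   2.04  70.94]
 [ 18.    -4.2   -2.73  84.57   4.41   0.34   4.85   4.08  70.97]
 [ 27.    -2.8    1.68  84.82   4.42   0.24   3.13   6.13  70.98]
 [ 36.    -1.4    6.11  84.96   4.42   0.14   1.4    8.17  71.  ]
 [ 45.     0.    10.53  85.     4.43   0.04  -0.32  10.21  71.  ]
 [ 54.     1.4   14.96  84.94   4.43  -0.06  -2.05  12.25  71.  ]
 [ 63.     2.8   19.38  84.78   4.42  -0.16  -3.77  14.29  70.98]
 [ 72.     4.2   23.79  84.53   4.41  -0.26  -5.5   16.34  70.97]
 [ 81.     5.6   28.2   84.17   4.4   -0.36  -7.22  18.38  70.94]
 [ 90.     7.    32.59  83.71   4.39  -0.46  -8.94  20.42  70.9 ]]
12 14.5
[[  0.    -7.   -12.07  81.75   0.     0.     8.3   -0.    68.87]
 [  9.    -5.6   -7.99  82.4    4.08   0.64   6.03   1.89  69.05]
 [ 18.    -4.2   -3.85  83.16   4.14   0.76   3.86   3.8   69.48]
 [ 27.    -2.8    0.38  83.99   4.23   0.83   1.82   5.75  70.09]
 [ 36.    -1.4    4.72  84.83   4.34   0.84  -0.09   7.75  70.83]
 [ 45.     0.     9.18  85.62   4.46   0.79  -1.86   9.81  71.62]
 [ 54.     1.4   13.76  86.28   4.58   0.66  -3.5   11.93  72.37]
 [ 63.     2.8   18.45  86.77   4.69   0.48  -5.04  14.1   73.03]
 [ 72.     4.2   23.23  87.02   4.78   0.25  -6.49  16.33  73.53]
 [ 81.     5.6   28.06  87.     4.83  -0.01  -7.87  18.58  73.84]
 [ 90.     7.    32.92  86.7    4.86  -0.31  -9.21  20.86  73.93]]
```

```bash
python3 -m handwheel '[[[0,0,-0.05],[0,0,0],-1],[[0,0,-0.05],[0,0,0],-1],[[0,0,-0.05],[0,0,0],-1],[[0,0,-0.05],[0,0,0],-1],[[0,0,-0.05],[0,0,0],-1],[[0,0,-0.05],[0,0,0],-1],[[0,0,-0.05],[0,0,0],-1],[[0,0,-0.05],[0,0,0],-1]]'
python3 -m handwheel '[[[0,0,-0.05],[0.01,0.02,-0.05],-1],[[0,0,-0.05],[0.01,0.02,-0.05],-1],[[0,0,0],[0,0,0],-1],[[0,0,0],[0,0,0],-1]]'
python3 - <<'E'
from h import *
from scipy.spatial.transform import Rotation as R
np.set_printoptions(precision=4,suppress=True)
s=r.read_state(); M=R.from_euler('xyz',s['ee_rot']).as_matrix(); print(M,s['q'],s['ee_pos'],s['force'],s['time_s'])
E
```

```text
time_s: 2.82
ee_pos: [0.484, -0.0564, 0.2329]
ee_rot: [1.886, 1.571, 0.323]
force: [-0.5, -0.1, 0.0]
gripper_width: 0.004
time_s: 3.32
ee_pos: [0.5049, -0.0177, 0.134]
ee_rot: [1.421, 1.569, -0.449]
force: [0.5, 0.8, 0.5]
gripper_width: 0.009
[[ 0.0013  0.9556 -0.2948]
 [-0.0006 -0.2948 -0.9556]
 [-1.      0.0014  0.0002]] [-0.256   0.2696  1.7807 -0.0003  1.0898  0.0435] [ 0.5049 -0.0177  0.134 ] [0.4535 0.8141 0.4534] 3.325
```

```bash
python3 -m handwheel '[[[0.0212,-0.0066,0],[0.008,0.001,-0.014],-1],[[0.0212,-0.0066,0],[0.008,0.002,-0.014],-1],[[0,0,0],[0,0,-0.014],-1],[[0,0,0],[0,0,0],-1],[[0,0,0],[0,0,0],-1]]'
python3 - <<'E'
from h import *
from scipy.spatial.transform import Rotation as R
np.set_printoptions(precision=4,suppress=True)
s=r.read_state(); M=R.from_euler('xyz',s['ee_rot']).as_matrix(); print(M[:,0],s['ee_pos'],s['force'],s['time_s'])
im,d,P=cap('side','d1')
K,E=P['mtx'],P['extrinsics']; p=np.linalg.inv(E)@np.r_[s['ee_pos'],1]; u=K@p[:3]; u=(u/u[2]).astype(int);print(u)
cv2.imwrite('pics/d1z.png',cv2.resize(im[u[1]-50:u[1]+50,u[0]-70:u[0]+70],None,fx=5,fy=5)[:,:,::-1])
E
```

```text
time_s: 3.95
ee_pos: [0.5208, -0.0151, 0.0915]
ee_rot: [3.135, 1.432, 1.261]
force: [-0.6, 0.0, -0.4]
gripper_width: 0.005
[ 0.0421  0.1318 -0.9904] [ 0.5208 -0.0151  0.0915] [-0.6455  0.0043 -0.3795] 3.95
[306 225   1]
```

View pics/d1z.png

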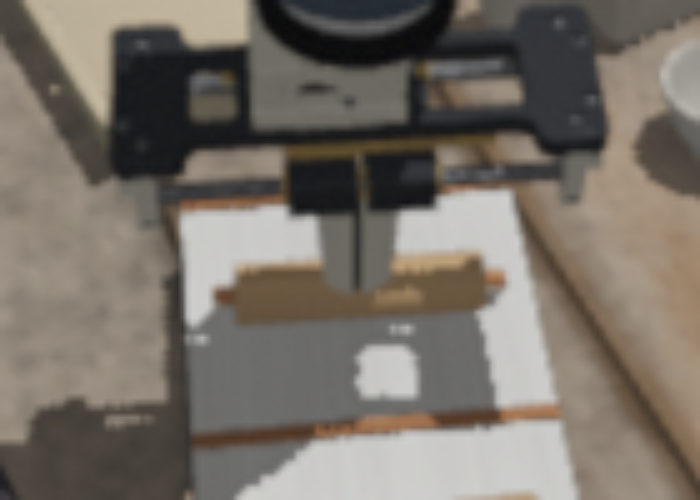

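The tool stands tilted about 8° behind the left roller's crown, fingertip at (360,285) in the crop, near mid-length. I'll bring it down to contact now.

```bash
python3 -m handwheel '[[[0,0,0],[0,0,-0.007],-1],[[0,0,0],[0,0,-0.0015],-1],[[0,0,0],[0,0,0],-1]]';python3 -m handwheel '[[[0,0,0],[0,0,-0.001],-1],[[0,0,0],[0,0,0],-1]]'
```

```text
time_s: 4.38
ee_pos: [0.5203, -0.015, 0.082]
ee_rot: [-3.136, 1.431, 1.273]
force: [0.2, 0.4, 0.0]
gripper_width: 0.005
time_s: 4.62
ee_pos: [0.5205, -0.0151, 0.0813]
ee_rot: [-3.14, 1.431, 1.269]
force: [-1.2, -0.2, 2.9]
gripper_width: 0.007
```

```bash
python3 -m handwheel '[[[0,0,0],[0,0,-0.0007],-1],[[0,0,0],[0,0,0],-1]]'; python3 -c "
import plan,numpy as np
np.set_printoptions(precision=2,suppress=True)
for a,b in [(13,13),(12,14.5)]:
    o=plan.table(a,b,a0=-8,a1=8,v0=8);print(np.c_[o[:,:4],np.r_[0,np.diff(o[:,2])]*.295,np.r_[0,np.diff(o[:,2])]*.955,np.r_[0,np.diff(o[:,3])],o[:,4:]])
"
```

```text
time_s: 4.88
ee_pos: [0.5205, -0.0152, 0.0807]
ee_rot: [-3.141, 1.431, 1.268]
force: [-2.3, -0.8, 4.5]
gripper_width: -0.002
[[  0.    -8.   -11.68  83.62   0.     0.     0.     8.    -0.    70.87]
 [  9.    -6.4   -7.25  84.13   1.31   4.23   0.5    6.32   2.04  70.92]
 [ 18.    -4.8   -2.8   84.52   1.31   4.25   0.39   4.64   4.08  70.95]
 [ 27.    -3.2    1.66  84.79   1.32   4.26   0.28   2.96   6.13  70.98]
 [ 36.    -1.6    6.13  84.95   1.32   4.27   0.16   1.28   8.17  70.99]
 [ 45.     0.    10.61  85.     1.32   4.27   0.05  -0.4   10.21  71.  ]
 [ 54.     1.6   15.08  84.93   1.32   4.27  -0.07  -2.07  12.25  70.99]
 [ 63.     3.2   19.55  84.75   1.32   4.27  -0.18  -3.75  14.29  70.98]
 [ 72.     4.8   24.01  84.45   1.32   4.26  -0.3   -5.43  16.34  70.95]
 [ 81.     6.4   28.45  84.04   1.31   4.25  -0.41  -7.11  18.38  70.92]
 [ 90.     8.    32.88  83.51   1.31   4.23  -0.53  -8.79  20.42  70.87]]
[[  0.    -8.   -12.3   81.58   0.     0.     0.     8.    -0.    68.83]
 [  9.    -6.4   -8.18  82.3    1.22   3.93   0.71   5.8    1.89  69.03]
 [ 18.    -4.8   -4.    83.11   1.23   3.99   0.81   3.7    3.8   69.47]
 [ 27.    -3.2    0.28  83.97   1.26   4.08   0.86   1.71   5.75  70.09]
 [ 36.    -1.6    4.67  84.83   1.29   4.19   0.86  -0.14   7.75  70.83]
 [ 45.     0.     9.18  85.62   1.33   4.31   0.79  -1.86   9.81  71.62]
 [ 54.     1.6   13.81  86.27   1.37   4.42   0.65  -3.46  11.93  72.37]
 [ 63.     3.2   18.54  86.73   1.4    4.52   0.46  -4.96  14.1   73.03]
 [ 72.     4.8   23.37  86.94   1.42   4.61   0.21  -6.37  16.33  73.52]
 [ 81.     6.4   28.24  86.88   1.44   4.66  -0.06  -7.72  18.58  73.82]
 [ 90.     8.    33.14  86.51   1.44   4.68  -0.37  -9.03  20.86  73.9 ]]
```

```bash
python3 -m handwheel '[[[-0.0085,0.0026,0],[0.0012,0.0039,0.0006],-1]]'
```

```text
time_s: 5.0
ee_pos: [0.5215, -0.0121, 0.0813]
ee_rot: [-3.14, 1.46, 1.268]
force: [-4.2, -1.1, 9.1]
gripper_width: 0.001
```

```bash
python3 -m handwheel '[[[-0.0085,0.0026,0],[0.0012,0.004,0.0007],-1]]'
```

```text
time_s: 5.12
ee_pos: [0.5229, -0.0078, 0.0823]
ee_rot: [3.136, 1.489, 1.262]
force: [-3.6, -0.6, 8.4]
gripper_width: 0.005
```

```bash
python3 -m handwheel '[[[-0.0085,0.0026,0],[0.0013,0.0041,0.0014],-1]]'
```

```text
time_s: 5.25
ee_pos: [0.5242, -0.0035, 0.0838]
ee_rot: [3.129, 1.516, 1.255]
force: [-3.7, -1.0, 6.4]
gripper_width: 0.001
```

```bash
python3 -m handwheel '[[[-0.0085,0.0026,0],[0.0013,0.0042,0.0009],-1]]'
```

```text
time_s: 5.38
ee_pos: [0.5256, 0.0008, 0.0847]
ee_rot: [3.1, 1.544, 1.226]
force: [-2.9, -0.5, 6.1]
gripper_width: 0.004
```

```bash
python3 -m handwheel '[[[-0.0085,0.0026,0],[0.0013,0.0043,0.0008],-1]]'
```

```text
time_s: 5.5
ee_pos: [0.527, 0.0052, 0.0854]
ee_rot: [0.794, 1.569, -1.08]
force: [-2.6, -0.9, 6.8]
gripper_width: 0.009
```

```bash
python3 -m handwheel '[[[-0.0085,0.0026,0],[0.0014,0.0044,0.0007],-1]]'
```

```text
time_s: 5.62
ee_pos: [0.5284, 0.0097, 0.0861]
ee_rot: [0.052, 1.542, -1.823]
force: [-2.2, -0.4, 5.9]
gripper_width: 0.002
```

```bash
python3 -m handwheel '[[[-0.0085,0.0026,0],[0.0014,0.0045,0.0005],-1]]'
```

```text
time_s: 5.75
ee_pos: [0.5298, 0.0142, 0.0865]
ee_rot: [0.031, 1.514, -1.844]
force: [-1.8, -0.0, 4.9]
gripper_width: 0.002
```

```bash
python3 -m handwheel '[[[-0.0085,0.0026,0],[0.0014,0.0046,0.0001],-1]]'
```

```text
time_s: 5.88
ee_pos: [0.5313, 0.0189, 0.0866]
ee_rot: [0.024, 1.486, -1.851]
force: [-1.0, 0.5, 5.0]
gripper_width: 0.001
```

```bash
python3 -m handwheel '[[[-0.0085,0.0026,0],[0.0014,0.0046,-0.0002],-1]]'
```

```text
time_s: 6.0
ee_pos: [0.5327, 0.0235, 0.0864]
ee_rot: [0.02, 1.458, -1.854]
force: [-0.9, 0.4, 5.4]
gripper_width: 0.008
```

```bash
python3 -m handwheel '[[[-0.0085,0.0026,0],[0.0013,0.0042,-0.0004],-1],[[0,0,0],[0,0,0],-1]]'
python3 - <<'E'
from h import *
cap('side','d2'); im,d,P=cap('scene','d2s')
cv2.imwrite('pics/d2z.png',cv2.resize(im[190:330,260:440],None,fx=4,fy=4)[:,:,::-1])
E
```

```text
time_s: 6.25
ee_pos: [0.5342, 0.0284, 0.0859]
ee_rot: [0.018, 1.431, -1.855]
force: [-2.0, 1.0, 5.8]
gripper_width: 0.006
```

View pics/d2z.png

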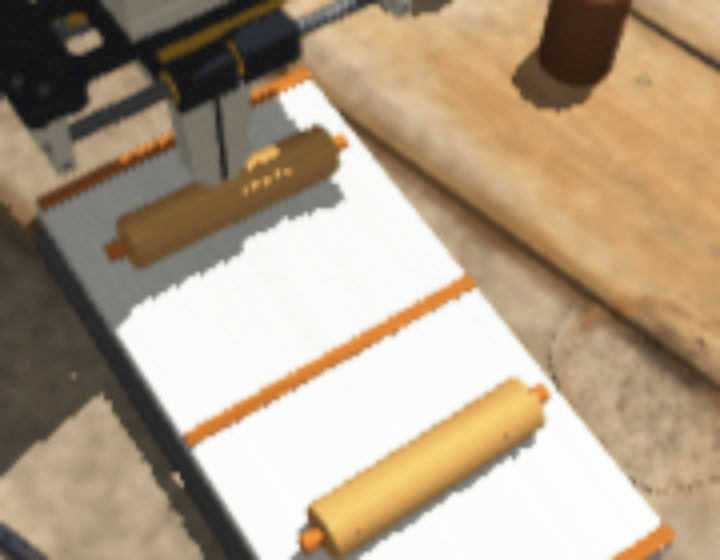

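The tool rose from 0.0807 to 0.0866 m at steady force, so the left roller lifts; in the crop it's at (230,195), moved on by about 20 mm. Right one next.

```bash
python3 -m handwheel '[[[0,0,0],[0,0,0.006],-1],[[0,0,0],[0,0,0.022],-1],[[0,0,0],[0,0,0.022],-1],[[0,0,0.0144],[-0.012,-0.044,0],-1],[[0.0215,-0.0058,0],[-0.012,-0.044,0],-1],[[0.0215,-0.0058,0],[-0.012,-0.044,0],-1],[[0.0215,-0.0058,0],[-0.011,-0.044,0],-1],[[0.0215,-0.0058,0],[0,0,-0.02],-1]]'
python3 -m handwheel '[[[0,0,0],[0,0,-0.02],-1],[[0,0,0],[0,0,0],-1],[[0,0,0],[0,0,0],-1]]'
python3 - <<'E'
from h import *
from scipy.spatial.transform import Rotation as R
np.set_printoptions(precision=4,suppress=True)
s=r.read_state(); M=R.from_euler('xyz',s['ee_rot']).as_matrix(); print(M,s['ee_pos'],s['force'],s['time_s'])
im,d,P=cap('side','d3'); 
cv2.imwrite('pics/d3z.png',cv2.resize(im[190:330,250:430],None,fx=4,fy=4)[:,:,::-1])
E
```

```text
time_s: 7.35
ee_pos: [0.4875, -0.1524, 0.1169]
ee_rot: [3.085, 1.431, 1.251]
force: [-0.6, 1.0, 0.4]
gripper_width: 0.004
time_s: 7.72
ee_pos: [0.4871, -0.1483, 0.0961]
ee_rot: [3.116, 1.431, 1.287]
force: [-0.4, 0.4, -0.2]
gripper_width: 0.005
[[ 0.0391  0.9667 -0.2527]
 [ 0.1339 -0.2557 -0.9574]
 [-0.9902  0.0036 -0.1394]] [ 0.4871 -0.1483  0.0961] [-0.3862  0.3945 -0.2063] 7.725
```

View pics/d3z.png

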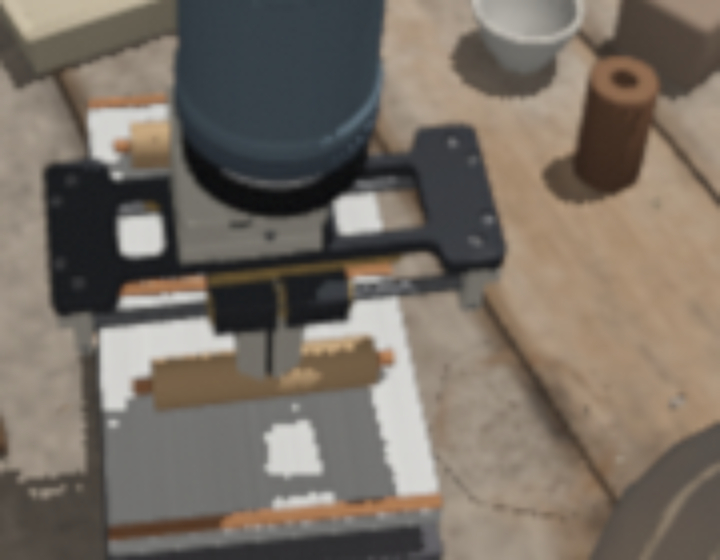

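The fingers are over the middle of the right roller (265,370 in the crop), and the left one is still on the plate at (145,143).

```bash
python3 -m handwheel '[[[0,0,0],[0,0,-0.01],-1],[[0,0,0],[0,0,-0.0015],-1],[[0,0,0],[0,0,0],-1]]';python3 -m handwheel '[[[0,0,0],[0,0,-0.001],-1],[[0,0,0],[0,0,0],-1]]'
```

```text
time_s: 8.15
ee_pos: [0.4866, -0.1481, 0.0839]
ee_rot: [3.123, 1.431, 1.294]
force: [-0.3, -0.1, 0.1]
gripper_width: 0.01
time_s: 8.4
ee_pos: [0.4869, -0.1485, 0.0833]
ee_rot: [3.117, 1.431, 1.288]
force: [-0.5, -0.2, 1.6]
gripper_width: 0.002
```

```bash
python3 -m handwheel '[[[0,0,0],[0,0,-0.001],-1],[[0,0,0],[0,0,0],-1]]'
```

```text
time_s: 8.65
ee_pos: [0.4868, -0.1485, 0.0824]
ee_rot: [3.117, 1.431, 1.287]
force: [-0.1, -0.9, 3.9]
gripper_width: 0.003
```

```bash
python3 -m handwheel '[[[-0.0086,0.0023,0],[0.0011,0.0043,0.0004],-1]]'
```

```text
time_s: 8.78
ee_pos: [0.4878, -0.1449, 0.0828]
ee_rot: [3.112, 1.46, 1.282]
force: [-3.0, -0.2, 5.5]
gripper_width: 0.002
```

```bash
python3 -m handwheel '[[[-0.0086,0.0023,0],[0.0011,0.0043,0.0004],-1]]'
```

```text
time_s: 8.9
ee_pos: [0.489, -0.1401, 0.0833]
ee_rot: [3.1, 1.488, 1.27]
force: [-1.5, 0.1, 6.2]
gripper_width: 0.004
```

```bash
python3 -m handwheel '[[[-0.0086,0.0023,0],[0.0012,0.0043,0.0003],-1]]'
```

```text
time_s: 9.02
ee_pos: [0.4902, -0.1356, 0.0837]
ee_rot: [3.08, 1.516, 1.25]
force: [-2.6, 0.3, 7.0]
gripper_width: 0.007
```

```bash
python3 -m handwheel '[[[-0.0086,0.0023,0],[0.0012,0.0043,0.0003],-1]]'
```

```text
time_s: 9.15
ee_pos: [0.4914, -0.1312, 0.084]
ee_rot: [3.023, 1.544, 1.194]
force: [-2.3, -0.4, 5.6]
gripper_width: 0.004
```

```bash
python3 -m handwheel '[[[-0.0086,0.0023,0],[0.0012,0.0043,0.0001],-1]]'
```

```text
time_s: 9.28
ee_pos: [0.4925, -0.1268, 0.084]
ee_rot: [1.291, 1.568, -0.539]
force: [-2.4, 1.1, 5.2]
gripper_width: 0.005
```

```bash
python3 -m handwheel '[[[-0.0086,0.0023,0],[0.0011,0.0043,0],-1]]'
```

```text
time_s: 9.4
ee_pos: [0.4937, -0.1225, 0.084]
ee_rot: [0.101, 1.542, -1.729]
force: [-2.3, 0.2, 5.3]
gripper_width: 0.004
```

```bash
python3 -m handwheel '[[[-0.0086,0.0023,0],[0.0011,0.0043,-0.0002],-1]]'
```

```text
time_s: 9.52
ee_pos: [0.4948, -0.1182, 0.0838]
ee_rot: [0.051, 1.514, -1.778]
force: [-2.4, 1.4, 5.6]
gripper_width: 0.005
```

```bash
python3 -m handwheel '[[[-0.0086,0.0023,0],[0.0011,0.0043,-0.0003],-1]]'
```

```text
time_s: 9.65
ee_pos: [0.4959, -0.1139, 0.0836]
ee_rot: [0.034, 1.486, -1.795]
force: [-1.8, 0.3, 6.1]
gripper_width: 0.007
```

```bash
python3 -m handwheel '[[[-0.0086,0.0023,0],[0.0011,0.0043,-0.0004],-1]]'
```

```text
time_s: 9.78
ee_pos: [0.497, -0.1096, 0.0832]
ee_rot: [0.025, 1.458, -1.805]
force: [-1.8, 0.2, 5.9]
gripper_width: 0.005
```

```bash
python3 -m handwheel '[[[-0.0086,0.0023,0],[0.0011,0.0042,-0.0005],-1],[[0,0,0],[0,0,0],-1]]'
```

```text
time_s: 10.02
ee_pos: [0.4982, -0.1048, 0.0826]
ee_rot: [0.019, 1.431, -1.809]
force: [-1.9, 1.1, 6.6]
gripper_width: 0.005
```

The right roller runs true: the height followed the round-roller path within about 0.3 mm at 5–7 N. Lift off, level and turn the tool, then look at the left one.

```bash
python3 -m handwheel '[[[0,0,0],[0,0,0.006],-1],[[0,0,0],[0,0,0.03],-1],[[0.0215,-0.0057,0],[0,0.01,0.04],-1],[[0.0214,-0.0057,0],[0,0.03,0.04],-1],[[0,0,0.054],[0,0.03,0],0],[[0,0,0.054],[-0.01,0.02,0],0],[[0,0,0.054],[0,0,0],0],[[0,0,0.054],[0,0,0],0]]'
python3 -m handwheel '[[[0,0,0.054],[0,0,0],0],[[0,0,0.054],[0,0,0],0],[[0,0,0.054],[0,0,0],0],[[0,0,0.054],[0,0,0],0],[[0,0,0.054],[0,0,0],0],[[0,0,0],[0,0,0],0],[[0,0,0],[0,0,0],0]]'
python3 - <<'E'
from h import *
from scipy.spatial.transform import Rotation as R
np.set_printoptions(precision=4,suppress=True)
s=r.read_state(); M=R.from_euler('xyz',s['ee_rot']).as_matrix(); print(M,s['ee_pos'],s['q'],s['time_s'])
im,d,P=cap('wrist','w2'); w=cloud(d,P)
cap('scene','s2')
for c in [(.532,.017),(.496,-.117)]:
    m=(w[...,2]>.05)&(w[...,2]<.08)&(np.hypot(w[...,0]-c[0],w[...,1]-c[1])<.075)
    q=w[m]; top=np.percentile(q[:,2],97); t=q[q[:,2]>top-.003]
    print(c,top,cv2.minAreaRect(t[:,:2].astype(np.float32)),cv2.minAreaRect(q[:,:2].astype(np.float32)))
E
```

```text
time_s: 11.02
ee_pos: [0.4877, -0.0152, 0.1982]
ee_rot: [1.619, 1.568, 0.474]
force: [0.2, 0.6, -0.3]
gripper_width: 0.389
time_s: 11.9
ee_pos: [0.4879, -0.0155, 0.1981]
ee_rot: [1.594, 1.568, 1.288]
force: [-0.2, 0.3, -1.1]
gripper_width: 0.497
[[ 0.0007  0.3012  0.9535]
 [ 0.0024  0.9535 -0.3012]
 [-1.      0.0025 -0.0001]] [ 0.4879 -0.0155  0.1981] [-0.2626  0.1746  1.7315  0.0027  1.2354 -1.5283] 11.9
(0.532, 0.017) 0.0741453031561272 ((0.5321197509765625, 0.015412287786602974), (0.015957683324813843, 0.10985304415225983), 71.95115661621094) ((0.5322146415710449, 0.01583094708621502), (0.024058187380433083, 0.12987464666366577), 72.34708404541016)
(0.496, -0.117) 0.07133194042208243 ((0.4865933656692505, -0.11447969079017639), (0.016716405749320984, 0.09177067130804062), 75.91679382324219) ((0.4818946421146393, -0.11289535462856293), (0.024692248553037643, 0.10161204636096954), 75.32987976074219)
```

View pics/w2.png

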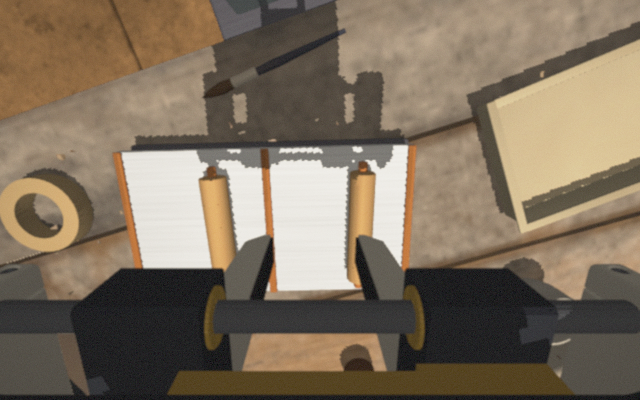

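The oval one stands on end at 29 mm (it stayed up), centre (0.532,0.016), at about (362,225) in the picture. The true one is at (217,225). Now the grasp.

```bash
python3 -m handwheel '[[[0,0,0],[0.044,0.031,0],0],[[0,0,0],[0,0,-0.05],0],[[0,0,0],[0,0,-0.04],0],[[0,0,0],[0,0,-0.025],0],[[0,0,0],[0,0,-0.0195],0],[[0,0,0],[0,0,0],0],[[0,0,0],[0,0,0],0]]' 15
python3 -m handwheel '[[[0,0,0],[0,0,0],-1],[[0,0,0],[0,0,0],-1],[[0,0,0],[0,0,0],-1],[[0,0,0],[0,0,0],-1],[[0,0,0],[0,0,0],-1]]' 15
```

```text
time_s: 12.88
ee_pos: [0.5326, 0.0154, 0.0644]
ee_rot: [1.162, 1.568, 0.859]
force: [0.2, 1.2, 0.3]
gripper_width: 0.495
time_s: 13.5
ee_pos: [0.5324, 0.0155, 0.064]
ee_rot: [1.233, 1.568, 0.93]
force: [0.8, 0.6, 1.9]
gripper_width: 0.264
```

```bash
python3 -m handwheel '[[[0,0,0],[0,0,0.02],-1],[[0,0,0],[0,0,0.04],-1],[[0,0,0],[0,0,0.04],-1],[[0,0,-0.0465],[-0.002,0.045,0],-1],[[0,0,-0.0465],[-0.002,0.045,0],-1],[[0,0,-0.0465],[-0.002,0.045,0],-1],[[0,0,-0.0465],[-0.002,0.045,0],-1],[[0,0,-0.0465],[-0.002,0.045,0],-1]]'
python3 -m handwheel '[[[0,0,-0.0465],[-0.002,0.044,0],-1],[[0,0,-0.0465],[0,0,0],-1],[[0,0,-0.0465],[0,0,0],-1],[[0,0,0],[0,0,0],-1],[[0,0,0],[0,0,0],-1]]'
python3 - <<'E'
from h import *
from scipy.spatial.transform import Rotation as R
np.set_printoptions(precision=4,suppress=True)
s=r.read_state(); M=R.from_euler('xyz',s['ee_rot']).as_matrix(); print(M,s['ee_pos'],s['q'],s['time_s'])
im,d,P=cap('scene','s3'); cv2.imwrite('pics/s3z.png',cv2.resize(im[100:300,100:420],None,fx=2.4,fy=2.4)[:,:,::-1])
E
```

```text
time_s: 14.5
ee_pos: [0.5215, 0.2418, 0.1633]
ee_rot: [1.533, 1.569, 0.495]
force: [0.3, -0.4, -1.0]
gripper_width: 0.265
time_s: 15.12
ee_pos: [0.5198, 0.2843, 0.1634]
ee_rot: [1.417, 1.569, -0.051]
force: [0.5, -0.2, -0.7]
gripper_width: 0.262
[[ 0.0018  0.9948  0.102 ]
 [-0.0001  0.102  -0.9948]
 [-1.      0.0018  0.0003]] [0.5198 0.2843 0.1634] [ 0.3128  0.3856  1.53   -0.0007  1.2243  0.2109] 15.125
```

View pics/s3z.png

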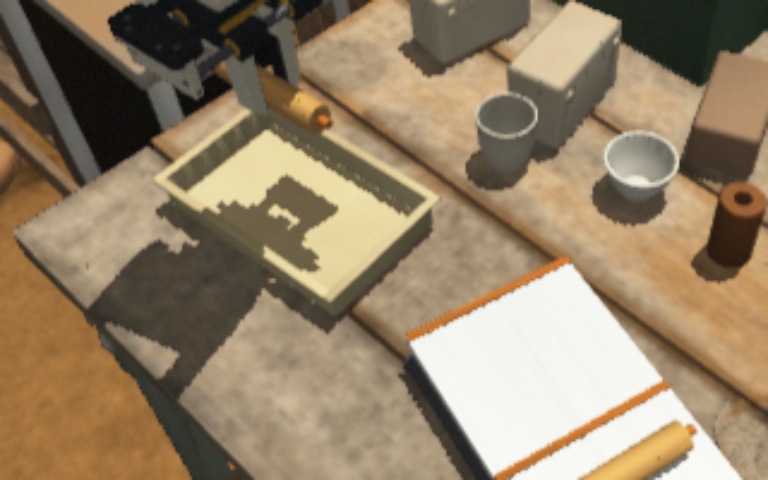

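The roller is held at (290,100) in the crop, above the tray and lined up with its long side; the true one is on the plate at the lower right. Lowering now.

```bash
python3 -m handwheel '[[[0,0,0],[0,0,-0.045],-1],[[0,0,0],[0,0,-0.045],-1],[[0,0,0],[0,0,-0.03],-1],[[0,0,0],[0,0,-0.012],-1],[[0,0,0],[0,0,-0.006],-1],[[0,0,0],[0,0,0],-1]]'
python3 -m handwheel '[[[0,0,0],[0,0,-0.002],-1],[[0,0,0],[0,0,0],-1]]'
```

```text
time_s: 15.92
ee_pos: [0.5206, 0.2847, 0.0264]
ee_rot: [1.609, 1.567, 0.138]
force: [-0.6, 0.5, -1.8]
gripper_width: 0.265
time_s: 16.18
ee_pos: [0.5204, 0.2847, 0.0244]
ee_rot: [1.614, 1.567, 0.143]
force: [0.1, 0.7, -0.2]
gripper_width: 0.264
```

```bash
python3 -m handwheel '[[[0,0,0],[0,0,-0.0015],-1],[[0,0,0],[0,0,0],-1],[[0,0,0],[0,0,0],-0.3],[[0,0,0],[0,0,0],-0.1],[[0,0,0],[0,0,0],0.1],[[0,0,0],[0,0,0],0.1],[[0,0,0],[0,0,0],0.1]]'
python3 -m handwheel '[[[0,0,0],[0,0,0.02],0.1],[[0,0,0],[0,0,0.05],0.1],[[0,0,0],[0,0,0.05],0.1],[[0,0,0],[0,0.03,0.04],0.1],[[0,0,0],[-0.02,0.05,0.02],0.1],[[0,0,0],[-0.02,0.05,0],0.1],[[0,0,0],[0,0,0],0.1],[[0,0,0],[0,0,0],0.1]]'
python3 - <<'E'
from h import *
np.set_printoptions(precision=4,suppress=True)
im,d,P=cap('scene','s4'); cv2.imwrite('pics/s4z.png',cv2.resize(im[100:390,120:460],None,fx=2,fy=2)[:,:,::-1])
w=cloud(d,P)
for c in [(.52,.285,.012),(.496,-.117,.055),(.75,-.037,.05),(.735,.21,.045)]:
    m=(w[...,2]>c[2])&(w[...,2]<.09)&(np.hypot(w[...,0]-c[0],w[...,1]-c[1])<(.058 if c[1]>.25 else .075))
    q=w[m]; print(c,len(q),np.percentile(q[:,2],97),q.mean(0),cv2.minAreaRect(q[:,:2].astype(np.float32)))
E
```

```text
time_s: 17.05
ee_pos: [0.52, 0.2845, 0.0222]
ee_rot: [1.521, 1.568, 0.05]
force: [0.8, 0.7, 1.0]
gripper_width: 0.551
time_s: 18.05
ee_pos: [0.4798, 0.4142, 0.2017]
ee_rot: [1.082, 1.569, -0.388]
force: [0.2, 0.1, 1.3]
gripper_width: 0.549
(0.52, 0.285, 0.012) 526 0.028280560022926116 [0.498  0.2805 0.0235] ((0.5001122355461121, 0.28308072686195374), (0.028859125450253487, 0.10985151678323746), 5.1573052406311035)
(0.496, -0.117, 0.055) 995 0.0716276269981329 [ 0.4914 -0.1157  0.0667] ((0.49563127756118774, -0.11416284739971161), (0.026669437065720558, 0.12966831028461456), 75.69194793701172)
(0.75, -0.037, 0.05) 371 0.07601650081783841 [ 0.7487 -0.0377  0.0688] ((0.7523713111877441, -0.03609159216284752), (0.040072955191135406, 0.039870161563158035), 65.58964538574219)
(0.735, 0.21, 0.045) 1250 0.08616974649982714 [0.7465 0.1902 0.0713] ((0.7410696148872375, 0.19190043210983276), (0.14098811149597168, 0.06882745772600174), 6.331069469451904)
```

View pics/s4z.png

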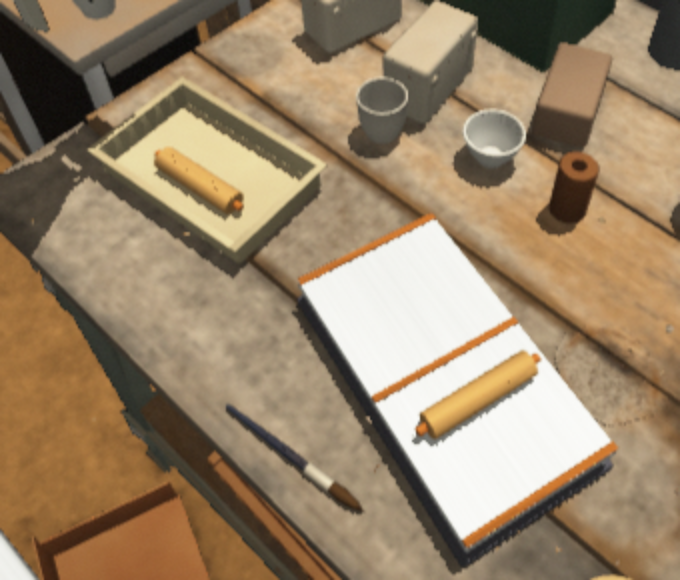

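The oval roller now lies flat in the tray at (200,180) in the crop. The true one is on the plate in the right lane at (478,395), and the prop (575,187) and cup (382,108) look unmoved. I'll let things settle and hand in.

```bash
python3 -m handwheel '[[[0,0,0],[0,0,0],0.1],[[0,0,0],[0,0,0],0.1],[[0,0,0],[0,0,0],0.1],[[0,0,0],[0,0,0],0.1]]'; python3 -c "
from h import *
im,d,P=cap('scene','s5'); a=load('s4')[0]; b=load('scene0')[0]
print('moved px since s4',[(np.abs(im[y:y2,x:x2].astype(int)-a[y:y2,x:x2]).max(2)>60).sum() for y,y2,x,x2 in [(140,230,160,285),(200,370,265,430)]])
print('prop/cup vs start',[(np.abs(im[y:y2,x:x2].astype(int)-b[y:y2,x:x2]).max(2)>60).sum() for y,y2,x,x2 in [(172,215,392,424),(135,180,296,328),(150,192,346,388)]])
print(r.hand_in())"
```

```text
time_s: 18.6
ee_pos: [0.4802, 0.4143, 0.2022]
ee_rot: [1.536, 1.568, 0.064]
force: [-0.5, 0.0, -0.1]
gripper_width: 0.549
moved px since s4 [np.int64(0), np.int64(0)]
prop/cup vs start [np.int64(0), np.int64(0), np.int64(0)]
the job is handed in; nothing more can be done
None
```

I felt the left-hand roller first and then the right-hand one, and the left one is the oval one. It now lies in the cream tray, and I handed the job in at about 18.6 s.

- **Left roller:** I rolled it about a quarter turn with the closed fingers at about 4.5–9 N. The tool rose about 5 mm, and the roller stayed standing at 29 mm when I let go.
- **Right roller:** I rolled it the same way at about 4–7 N. The tool height followed the path of a round roller to within about 0.3 mm, so it runs true.
- **Turn and peak force:** The quarter turn is worked out from how far the tool and the rollers moved, about 20 mm for each roller. Forces were read only at the end of each row, so a brief peak between readings would not show. None of them came near 15 N.
- **Placing:** I gripped the left roller at 15 N and set it down inside the tray, where it tipped flat.
- **Last checks:** The true roller lies on the plate in the right lane. The prop, cup and bowl look the same as in the first picture, nothing was still moving, and the robot is clear of everything. No check failed or disagreed.

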